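# Load the sampler tray in sequence

### The arm

A 6-joint arm with a two-finger parallel gripper is mounted at the origin on a cart in front of the work surface, level with it; the furniture and walls round the work are solid. World frame = base frame: x ahead of the robot, y to its left, z up, the work surface at z = 0. Lengths are in mm, angles in degrees, forces in N, time in s.
With the tool pointing down it reaches from about 300 to 850 mm from the base axis. Payload 4.2 kg.
Tool frame: the origin (TCP) lies on the centre line of the jaws, within the pads' length; the fingertips stand 8 mm ahead of it and the grasp point (between the pads) lies 11 mm behind it; z points along the fingers, y is the line along which they close (so a half turn about z gives the same grasp; the last joint's range is limited). The gripper opens to 91 mm and grips with 3 to 60 N. Pads are 32 mm wide; open, the fingers measure 118 mm over their backs; the gripper's body (76 mm by 178 mm) begins 60 mm behind the grasp point.
Start: joints at [65.661, 18.312, 89.639, -0, 72.044, -1.146], TCP at [226.459, 528.544, 221.976] pointing down, gripper open.
Joint ranges: [-177.97, 177.97], [-48.28, 115.42], [12.27, 149.76], [-77.06, 257.06], [2.81, 150.46], [-146.56, 146.56]. Speed limits (degrees/s): [147.25, 147.25, 180, 180, 180, 180].

### API

Orientations are given as [roll, pitch, yaw] about the fixed x, y, z axes, in that order (R = Rz(yaw) Ry(pitch) Rx(roll)).
In Python, from workcell import telemetry, eyes, ticket gives the robot as it stands. The module is installed in compiled form; this text tells all that it offers.
- The arm moves only by the shell command python3 -m crank 'ROWS' [OPENING] [FORCE]. ROWS is JSON, a list of rows, each an object of numbers: "dx", "dy", "dz": the shift along the world's x, y, z normalised to -1 to 1, where 1 is 80 cm; "yaw": the turn about the world's z normalised to -1 to 1, where 1 is 5 degrees. A call has 1 to 10 rows; each row shifts and turns the commanded pose from where the row before left it; what a row does not reach is not made up. A row lasts 1/8 s, in which the tool goes at most 62.5 mm and 10.7 degrees, less where a joint would pass 70% of its speed; a pose out of reach is approached as far as the arm can. A call with a number of a shift or a turn outside -1 to 1 is refused whole. A call with a gripper value outside its range is refused whole. OPENING is the opening, from 0 (shut) to 1 (fully open), set as the call begins (- or left out, the last holds). The fingers move at their own pace and stop on an object; FORCE is the grip in N (left out, the last holds). Time passes only in rows, so rows that do not move let the fingers close. It gives the time, the measured TCP pose, the force, the opening and the grip force at its end, in the units of the state.
- telemetry.state(): the state, without advancing time (a new reading comes with each control period).
- eyes.grab_frame(name): name is "scene" or "top"; returns the picture (384x512x3 uint8, red, green, blue); there is no depth.
- eyes.calibration(name): a dict with "camera_matrix" (3x3 intrinsics, pixels), "k1" (the pictures are not rectified: a ray, as slopes to the right and down, at radius r is drawn at 1 + k1 r^2 times it, then the intrinsics apply), "world_from_camera" (4x4, takes a point from camera to world coordinates). Camera axes: x right, y down, z forward; pixel columns grow to the right and rows downward; lengths in mm; the calibration is good to about 2 mm. A picture is of the moment at which its call begins. calibration takes no time and is no camera call.
- ticket.job_done(): hands the job in; it is judged then, once.
The state is a dict: "time_s": time; "qpos": joint angles; "qvel": joint speeds; "effort": joint torques, N m; "ee_pos": TCP position; "ee_rot": TCP orientation; "force": force on the tool from outside, world axes, zero at the start; "torque": the same for the moment, N m; "gripper_width": finger opening in mm; "gripper_force": force on a finger pad.
Only numpy, scipy, OpenCV 4.12 (cv2) and the standard library are available. Lean on these libraries where they do the work, as an engineer would, in place of code of your own. Each camera call takes 0.05 s, during which the arm holds its last target. There are 200 camera calls.

### The job

Move the four sample vials from the white rack into the metal sampler tray, keeping their order: position 1 is at the handle end of each (the thumb tab on the rack, the wire bow on the tray), and each vial goes to the same position in the tray as it had in the rack. The vials look alike and only their place tells them apart, so work along the row one by one from position 1 to position 4, keep every vial upright, seat each one fully down in its well and let go of it before you take the next. Leave the other things on the bench alone.

Things in the scene. Friction and masses are not known exactly. Their poses are not given: they have to be found in the camera images.
- vial_a: one of four identical black-capped glass vials, 57 mm high: body 27 mm across up to 39 mm, then the cap, 23 mm; 30 g; origin at the centre of its underside, z up. Starts in one of the rack's wells (which one differs at every start), standing 39 mm out of it; the next vial is 44 mm away, so grip across the row
- vial_b: one of four identical black-capped glass vials, 57 mm high: body 27 mm across up to 39 mm, then the cap, 23 mm; 30 g; origin at the centre of its underside, z up. Starts in one of the rack's wells (which one differs at every start), standing 39 mm out of it; the next vial is 44 mm away, so grip across the row
- vial_c: one of four identical black-capped glass vials, 57 mm high: body 27 mm across up to 39 mm, then the cap, 23 mm; 30 g; origin at the centre of its underside, z up. Starts in one of the rack's wells (which one differs at every start), standing 39 mm out of it; the next vial is 44 mm away, so grip across the row
- vial_d: one of four identical black-capped glass vials, 57 mm high: body 27 mm across up to 39 mm, then the cap, 23 mm; 30 g; origin at the centre of its underside, z up. Starts in one of the rack's wells (which one differs at every start), standing 39 mm out of it; the next vial is 44 mm away, so grip across the row
- rack: white plastic rack, block 177x58 mm, with a flat thumb tab (24 mm long, with a hole) at its position 1 end. Origin under its middle at bench height, x along the row to the tab end, z up. Wells at y = 0, x = +66 (position 1, by the tab and a black dot), +22, -22, -66 mm (position 4): 33 mm across, 3 mm countersink, 18 mm deep, flat floor at z = 13 mm, block top at 31 mm. Fixed.
- tray: metal sampler tray, block 177x58 mm, on a grey stage 208x96 mm between dark rails, with a wire bow handle (to x = +110 mm) at its position 1 end. Origin under its middle at bench height, x along the row to the bow end, z up. Wells at y = 0, x = +66 (position 1, by the bow and a black dot), +22, -22, -66 mm (position 4): 33 mm across, 3 mm countersink, 18 mm deep, flat floor at z = 18 mm, block top at 36 mm. Fixed.
- tape_roll: roll of masking tape, 104 mm across, 25 mm high, lying flat; origin under its middle; a bystander, leave it alone
- pipette_bulb: red rubber pipette bulb, 81x41x41 mm, lying; a bystander, leave it alone
- tweezers: steel tweezers, 122x10x14 mm, lying; a bystander, leave them alone
There are look-alikes about, which are no part of the job. Leave any green, orange or yellow look-alike of the vial_c alone.

How it is judged (in metres and radians):
On the way, in this order (a step that is already met when the one before it is completed fails the run):
1. the vial from position 1 of the white rack stands let go in position 1 of the tray, those before it still stand in theirs, and the rest are still in their places in the rack (((x of vial_a in the frame of tray between 0.056 and 0.076 m and y of vial_a in the frame of tray between -0.01 and 0.01 m and z of vial_a in the frame of tray between 0.012 and 0.024 m) or (x of vial_b in the frame of tray between 0.056 and 0.076 m and y of vial_b in the frame of tray between -0.01 and 0.01 m and z of vial_b in the frame of tray between 0.012 and 0.024 m) or (x of vial_c in the frame of tray between 0.056 and 0.076 m and y of vial_c in the frame of tray between -0.01 and 0.01 m and z of vial_c in the frame of tray between 0.012 and 0.024 m) or (x of vial_d in the frame of tray between 0.056 and 0.076 m and y of vial_d in the frame of tray between -0.01 and 0.01 m and z of vial_d in the frame of tray between 0.012 and 0.024 m)) and ((x of vial_a in the frame of rack between 0.012 and 0.032 m and z of vial_a in the frame of rack between 0.007 and 0.019 m) or (x of vial_b in the frame of rack between 0.012 and 0.032 m and z of vial_b in the frame of rack between 0.007 and 0.019 m) or (x of vial_c in the frame of rack between 0.012 and 0.032 m and z of vial_c in the frame of rack between 0.007 and 0.019 m) or (x of vial_d in the frame of rack between 0.012 and 0.032 m and z of vial_d in the frame of rack between 0.007 and 0.019 m)) and ((x of vial_a in the frame of rack between -0.032 and -0.012 m and z of vial_a in the frame of rack between 0.007 and 0.019 m) or (x of vial_b in the frame of rack between -0.032 and -0.012 m and z of vial_b in the frame of rack between 0.007 and 0.019 m) or (x of vial_c in the frame of rack between -0.032 and -0.012 m and z of vial_c in the frame of rack between 0.007 and 0.019 m) or (x of vial_d in the frame of rack between -0.032 and -0.012 m and z of vial_d in the frame of rack between 0.007 and 0.019 m)) and ((x of vial_a in the frame of rack between -0.076 and -0.056 m and z of vial_a in the frame of rack between 0.007 and 0.019 m) or (x of vial_b in the frame of rack between -0.076 and -0.056 m and z of vial_b in the frame of rack between 0.007 and 0.019 m) or (x of vial_c in the frame of rack between -0.076 and -0.056 m and z of vial_c in the frame of rack between 0.007 and 0.019 m) or (x of vial_d in the frame of rack between -0.076 and -0.056 m and z of vial_d in the frame of rack between 0.007 and 0.019 m)) and contact force between the fingers and anything else below 0.1 N), for 0.2 s.
2. the vial from position 2 of the white rack stands let go in position 2 of the tray, those before it still stand in theirs, and the rest are still in their places in the rack (((x of vial_a in the frame of tray between 0.056 and 0.076 m and y of vial_a in the frame of tray between -0.01 and 0.01 m and z of vial_a in the frame of tray between 0.012 and 0.024 m) or (x of vial_b in the frame of tray between 0.056 and 0.076 m and y of vial_b in the frame of tray between -0.01 and 0.01 m and z of vial_b in the frame of tray between 0.012 and 0.024 m) or (x of vial_c in the frame of tray between 0.056 and 0.076 m and y of vial_c in the frame of tray between -0.01 and 0.01 m and z of vial_c in the frame of tray between 0.012 and 0.024 m) or (x of vial_d in the frame of tray between 0.056 and 0.076 m and y of vial_d in the frame of tray between -0.01 and 0.01 m and z of vial_d in the frame of tray between 0.012 and 0.024 m)) and ((x of vial_a in the frame of tray between 0.012 and 0.032 m and y of vial_a in the frame of tray between -0.01 and 0.01 m and z of vial_a in the frame of tray between 0.012 and 0.024 m) or (x of vial_b in the frame of tray between 0.012 and 0.032 m and y of vial_b in the frame of tray between -0.01 and 0.01 m and z of vial_b in the frame of tray between 0.012 and 0.024 m) or (x of vial_c in the frame of tray between 0.012 and 0.032 m and y of vial_c in the frame of tray between -0.01 and 0.01 m and z of vial_c in the frame of tray between 0.012 and 0.024 m) or (x of vial_d in the frame of tray between 0.012 and 0.032 m and y of vial_d in the frame of tray between -0.01 and 0.01 m and z of vial_d in the frame of tray between 0.012 and 0.024 m)) and ((x of vial_a in the frame of rack between -0.032 and -0.012 m and z of vial_a in the frame of rack between 0.007 and 0.019 m) or (x of vial_b in the frame of rack between -0.032 and -0.012 m and z of vial_b in the frame of rack between 0.007 and 0.019 m) or (x of vial_c in the frame of rack between -0.032 and -0.012 m and z of vial_c in the frame of rack between 0.007 and 0.019 m) or (x of vial_d in the frame of rack between -0.032 and -0.012 m and z of vial_d in the frame of rack between 0.007 and 0.019 m)) and ((x of vial_a in the frame of rack between -0.076 and -0.056 m and z of vial_a in the frame of rack between 0.007 and 0.019 m) or (x of vial_b in the frame of rack between -0.076 and -0.056 m and z of vial_b in the frame of rack between 0.007 and 0.019 m) or (x of vial_c in the frame of rack between -0.076 and -0.056 m and z of vial_c in the frame of rack between 0.007 and 0.019 m) or (x of vial_d in the frame of rack between -0.076 and -0.056 m and z of vial_d in the frame of rack between 0.007 and 0.019 m)) and contact force between the fingers and anything else below 0.1 N), for 0.2 s.
3. the vial from position 3 of the white rack stands let go in position 3 of the tray, those before it still stand in theirs, and the rest are still in their places in the rack (((x of vial_a in the frame of tray between 0.056 and 0.076 m and y of vial_a in the frame of tray between -0.01 and 0.01 m and z of vial_a in the frame of tray between 0.012 and 0.024 m) or (x of vial_b in the frame of tray between 0.056 and 0.076 m and y of vial_b in the frame of tray between -0.01 and 0.01 m and z of vial_b in the frame of tray between 0.012 and 0.024 m) or (x of vial_c in the frame of tray between 0.056 and 0.076 m and y of vial_c in the frame of tray between -0.01 and 0.01 m and z of vial_c in the frame of tray between 0.012 and 0.024 m) or (x of vial_d in the frame of tray between 0.056 and 0.076 m and y of vial_d in the frame of tray between -0.01 and 0.01 m and z of vial_d in the frame of tray between 0.012 and 0.024 m)) and ((x of vial_a in the frame of tray between 0.012 and 0.032 m and y of vial_a in the frame of tray between -0.01 and 0.01 m and z of vial_a in the frame of tray between 0.012 and 0.024 m) or (x of vial_b in the frame of tray between 0.012 and 0.032 m and y of vial_b in the frame of tray between -0.01 and 0.01 m and z of vial_b in the frame of tray between 0.012 and 0.024 m) or (x of vial_c in the frame of tray between 0.012 and 0.032 m and y of vial_c in the frame of tray between -0.01 and 0.01 m and z of vial_c in the frame of tray between 0.012 and 0.024 m) or (x of vial_d in the frame of tray between 0.012 and 0.032 m and y of vial_d in the frame of tray between -0.01 and 0.01 m and z of vial_d in the frame of tray between 0.012 and 0.024 m)) and ((x of vial_a in the frame of tray between -0.032 and -0.012 m and y of vial_a in the frame of tray between -0.01 and 0.01 m and z of vial_a in the frame of tray between 0.012 and 0.024 m) or (x of vial_b in the frame of tray between -0.032 and -0.012 m and y of vial_b in the frame of tray between -0.01 and 0.01 m and z of vial_b in the frame of tray between 0.012 and 0.024 m) or (x of vial_c in the frame of tray between -0.032 and -0.012 m and y of vial_c in the frame of tray between -0.01 and 0.01 m and z of vial_c in the frame of tray between 0.012 and 0.024 m) or (x of vial_d in the frame of tray between -0.032 and -0.012 m and y of vial_d in the frame of tray between -0.01 and 0.01 m and z of vial_d in the frame of tray between 0.012 and 0.024 m)) and ((x of vial_a in the frame of rack between -0.076 and -0.056 m and z of vial_a in the frame of rack between 0.007 and 0.019 m) or (x of vial_b in the frame of rack between -0.076 and -0.056 m and z of vial_b in the frame of rack between 0.007 and 0.019 m) or (x of vial_c in the frame of rack between -0.076 and -0.056 m and z of vial_c in the frame of rack between 0.007 and 0.019 m) or (x of vial_d in the frame of rack between -0.076 and -0.056 m and z of vial_d in the frame of rack between 0.007 and 0.019 m)) and contact force between the fingers and anything else below 0.1 N), for 0.2 s.
4. the vial from position 4 of the white rack stands let go in position 4 of the tray, those before it still stand in theirs, and the rest are still in their places in the rack (((x of vial_a in the frame of tray between 0.056 and 0.076 m and y of vial_a in the frame of tray between -0.01 and 0.01 m and z of vial_a in the frame of tray between 0.012 and 0.024 m) or (x of vial_b in the frame of tray between 0.056 and 0.076 m and y of vial_b in the frame of tray between -0.01 and 0.01 m and z of vial_b in the frame of tray between 0.012 and 0.024 m) or (x of vial_c in the frame of tray between 0.056 and 0.076 m and y of vial_c in the frame of tray between -0.01 and 0.01 m and z of vial_c in the frame of tray between 0.012 and 0.024 m) or (x of vial_d in the frame of tray between 0.056 and 0.076 m and y of vial_d in the frame of tray between -0.01 and 0.01 m and z of vial_d in the frame of tray between 0.012 and 0.024 m)) and ((x of vial_a in the frame of tray between 0.012 and 0.032 m and y of vial_a in the frame of tray between -0.01 and 0.01 m and z of vial_a in the frame of tray between 0.012 and 0.024 m) or (x of vial_b in the frame of tray between 0.012 and 0.032 m and y of vial_b in the frame of tray between -0.01 and 0.01 m and z of vial_b in the frame of tray between 0.012 and 0.024 m) or (x of vial_c in the frame of tray between 0.012 and 0.032 m and y of vial_c in the frame of tray between -0.01 and 0.01 m and z of vial_c in the frame of tray between 0.012 and 0.024 m) or (x of vial_d in the frame of tray between 0.012 and 0.032 m and y of vial_d in the frame of tray between -0.01 and 0.01 m and z of vial_d in the frame of tray between 0.012 and 0.024 m)) and ((x of vial_a in the frame of tray between -0.032 and -0.012 m and y of vial_a in the frame of tray between -0.01 and 0.01 m and z of vial_a in the frame of tray between 0.012 and 0.024 m) or (x of vial_b in the frame of tray between -0.032 and -0.012 m and y of vial_b in the frame of tray between -0.01 and 0.01 m and z of vial_b in the frame of tray between 0.012 and 0.024 m) or (x of vial_c in the frame of tray between -0.032 and -0.012 m and y of vial_c in the frame of tray between -0.01 and 0.01 m and z of vial_c in the frame of tray between 0.012 and 0.024 m) or (x of vial_d in the frame of tray between -0.032 and -0.012 m and y of vial_d in the frame of tray between -0.01 and 0.01 m and z of vial_d in the frame of tray between 0.012 and 0.024 m)) and ((x of vial_a in the frame of tray between -0.076 and -0.056 m and y of vial_a in the frame of tray between -0.01 and 0.01 m and z of vial_a in the frame of tray between 0.012 and 0.024 m) or (x of vial_b in the frame of tray between -0.076 and -0.056 m and y of vial_b in the frame of tray between -0.01 and 0.01 m and z of vial_b in the frame of tray between 0.012 and 0.024 m) or (x of vial_c in the frame of tray between -0.076 and -0.056 m and y of vial_c in the frame of tray between -0.01 and 0.01 m and z of vial_c in the frame of tray between 0.012 and 0.024 m) or (x of vial_d in the frame of tray between -0.076 and -0.056 m and y of vial_d in the frame of tray between -0.01 and 0.01 m and z of vial_d in the frame of tray between 0.012 and 0.024 m)) and contact force between the fingers and anything else below 0.1 N), for 0.2 s.
At the end, for the whole second after the job is handed in: Every one of the tray's four wells holds an upright vial (within 0.2 rad), fully down on the well's floor (within 6 mm) and within 10 mm of its centre, let go and at rest; they were moved across one by one in order, so that each stands in the position it had in the rack (((x of vial_a in the frame of tray between 0.056 and 0.076 m and y of vial_a in the frame of tray between -0.01 and 0.01 m and z of vial_a in the frame of tray between 0.012 and 0.024 m) or (x of vial_b in the frame of tray between 0.056 and 0.076 m and y of vial_b in the frame of tray between -0.01 and 0.01 m and z of vial_b in the frame of tray between 0.012 and 0.024 m) or (x of vial_c in the frame of tray between 0.056 and 0.076 m and y of vial_c in the frame of tray between -0.01 and 0.01 m and z of vial_c in the frame of tray between 0.012 and 0.024 m) or (x of vial_d in the frame of tray between 0.056 and 0.076 m and y of vial_d in the frame of tray between -0.01 and 0.01 m and z of vial_d in the frame of tray between 0.012 and 0.024 m)) and ((x of vial_a in the frame of tray between 0.012 and 0.032 m and y of vial_a in the frame of tray between -0.01 and 0.01 m and z of vial_a in the frame of tray between 0.012 and 0.024 m) or (x of vial_b in the frame of tray between 0.012 and 0.032 m and y of vial_b in the frame of tray between -0.01 and 0.01 m and z of vial_b in the frame of tray between 0.012 and 0.024 m) or (x of vial_c in the frame of tray between 0.012 and 0.032 m and y of vial_c in the frame of tray between -0.01 and 0.01 m and z of vial_c in the frame of tray between 0.012 and 0.024 m) or (x of vial_d in the frame of tray between 0.012 and 0.032 m and y of vial_d in the frame of tray between -0.01 and 0.01 m and z of vial_d in the frame of tray between 0.012 and 0.024 m)) and ((x of vial_a in the frame of tray between -0.032 and -0.012 m and y of vial_a in the frame of tray between -0.01 and 0.01 m and z of vial_a in the frame of tray between 0.012 and 0.024 m) or (x of vial_b in the frame of tray between -0.032 and -0.012 m and y of vial_b in the frame of tray between -0.01 and 0.01 m and z of vial_b in the frame of tray between 0.012 and 0.024 m) or (x of vial_c in the frame of tray between -0.032 and -0.012 m and y of vial_c in the frame of tray between -0.01 and 0.01 m and z of vial_c in the frame of tray between 0.012 and 0.024 m) or (x of vial_d in the frame of tray between -0.032 and -0.012 m and y of vial_d in the frame of tray between -0.01 and 0.01 m and z of vial_d in the frame of tray between 0.012 and 0.024 m)) and ((x of vial_a in the frame of tray between -0.076 and -0.056 m and y of vial_a in the frame of tray between -0.01 and 0.01 m and z of vial_a in the frame of tray between 0.012 and 0.024 m) or (x of vial_b in the frame of tray between -0.076 and -0.056 m and y of vial_b in the frame of tray between -0.01 and 0.01 m and z of vial_b in the frame of tray between 0.012 and 0.024 m) or (x of vial_c in the frame of tray between -0.076 and -0.056 m and y of vial_c in the frame of tray between -0.01 and 0.01 m and z of vial_c in the frame of tray between 0.012 and 0.024 m) or (x of vial_d in the frame of tray between -0.076 and -0.056 m and y of vial_d in the frame of tray between -0.01 and 0.01 m and z of vial_d in the frame of tray between 0.012 and 0.024 m)) and linear speed of each of vial_a, vial_b, vial_c, vial_d below 0.01 m/s and angle between each of vial_a, vial_b, vial_c, vial_d's own z axis and vertical below 0.2 rad); the robot touches nothing.
It fails at once if a vial is tipped over (leans more than 0.8 rad) (angle between any of vial_a, vial_b, vial_c, vial_d's own z axis and vertical above 0.8 rad).
It fails at once if the tape roll, pipette bulb or tweezers is moved by more than 30 mm (distance of any of tape_roll, pipette_bulb, tweezers from where it was at the start of the episode above 0.03 m).
It also fails if it takes over 93 s, if anything falls off the work surface, if the arm or the gripper's body presses on something with over 40 N, if the wrist force passes 120 N, or if a joint passes its speed limit or range.

## Working session

There is one attempt and no reset: what is moved stays moved. The work goes in short steps, Python scripts to look and compute and a shell command to move; the robot and the scene stay as the last step left them, time stands still between calls to the robot, and variables do not carry over. Pictures are saved under pics/ and viewed, at most 14 in all, crops included, and the job is handed in when it is done.

```bash
mkdir -p pics; python3 - <<'E'
from workcell import telemetry, eyes
import cv2
for n in ("top","scene"):
    f=eyes.grab_frame(n); cv2.imwrite(f"pics/{n}0.png",f[:,:,::-1])
    c=eyes.calibration(n); print(n,c)
print(telemetry.state())
E
```

```text
top {'camera_matrix': array([[401.78307741,   0.        , 260.10679073],
       [  0.        , 401.78307741, 191.84203253],
       [  0.        ,   0.        ,   1.        ]]), 'k1': -0.11838377745669494, 'world_from_camera': array([[-1.12649748e-02, -9.93041526e-01,  1.17224689e-01,
         4.43954255e+02],
       [-9.99919934e-01,  1.18629044e-02,  4.40422426e-03,
         2.84521343e+02],
       [-5.76420286e-03, -1.17165690e-01, -9.93095652e-01,
         9.34520257e+02],
       [ 0.00000000e+00,  0.00000000e+00,  0.00000000e+00,
         1.00000000e+00]])}
scene {'camera_matrix': array([[350.91352661,   0.        , 260.04142453],
       [  0.        , 350.91352661, 195.95396057],
       [  0.        ,   0.        ,   1.        ]]), 'k1': 0.006003244263086654, 'world_from_camera': array([[ 6.22383636e-01, -5.98082887e-01,  5.04911349e-01,
         1.24185040e+02],
       [-7.82574421e-01, -4.63379996e-01,  4.15759852e-01,
        -7.18451641e+01],
       [-1.46930342e-02, -6.53892835e-01, -7.56444496e-01,
         6.98678057e+02],
       [ 0.00000000e+00,  0.00000000e+00,  0.00000000e+00,
         1.00000000e+00]])}
{'time_s': 0.1, 'qpos': array([ 6.56608133e+01,  1.83478966e+01,  8.96993753e+01, -2.77056511e-03,
        7.20436472e+01, -1.14556323e+00]), 'qvel': array([ 0.01225208, -0.14434725, -0.08746821, -0.01548748,  0.06448805,
        0.01915798]), 'effort': array([-7.86595010e-04, -4.13335347e+01, -2.32505357e+01,  7.28307758e-02,
        4.22851718e-02, -6.58045360e-05]), 'ee_pos': array([226.28726663, 528.12493873, 221.20543551]), 'ee_rot': array([-1.79909046e+02,  8.16028761e-04,  1.56807233e+02]), 'force': array([-0.80094731,  0.43012609,  0.23874833]), 'torque': array([0.05711531, 0.01904205, 0.04800729]), 'gripper_force': 0.0, 'gripper_width': 91.08770381730628}
```

View pics/top0.png

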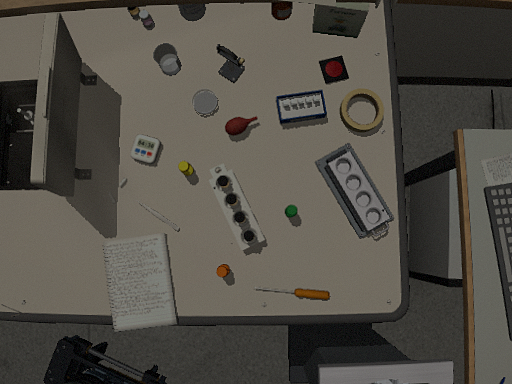

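View pics/scene0.png

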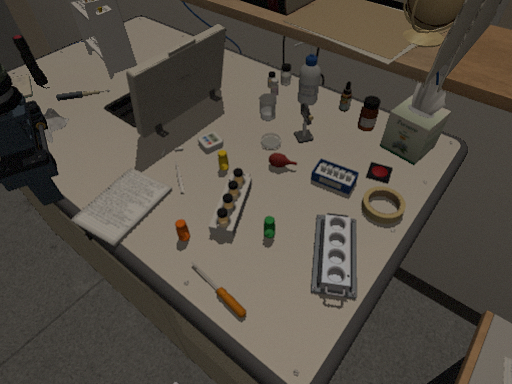

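Top view: the rack holds four black-capped vials at about (222,181), (232,199), (240,217) and (249,236). The tray wells are at (344,165) to (373,215), with the bow at about (379,232). The look-alikes are yellow (186,168), green (291,211) and orange (223,271); they have the wrong colour and aren't in the rack, so I'll leave them alone. I'll enlarge the view to confirm the tab end.

```bash
cat > h.py <<'E'
import numpy as np, cv2
from workcell import eyes
def ray(n,px):
    c=eyes.calibration(n);K=c["camera_matrix"]
    s=cv2.undistortPoints(np.array([[px]],float),K,np.array([c["k1"],0,0,0,0]))[0,0]
    T=c["world_from_camera"]; return T[:3,3],T[:3,:3]@np.array([s[0],s[1],1])
def onz(n,px,z):
    o,d=ray(n,px); return o+d*(z-o[2])/d[2]
def proj(n,P):
    c=eyes.calibration(n);T=np.linalg.inv(c["world_from_camera"])
    r,_=cv2.Rodrigues(T[:3,:3])
    return cv2.projectPoints(np.array(P,float).reshape(-1,1,3),r,T[:3,3],c["camera_matrix"],np.array([c["k1"],0,0,0,0]))[0][:,0]
def crop(n,f,x0,y0,x1,y1,k,name):
    cv2.imwrite(name,cv2.resize(f[y0:y1,x0:x1,::-1],None,fx=k,fy=k,interpolation=cv2.INTER_CUBIC))
E
python3 - <<'E'
from h import *
f=cv2.imread("pics/top0.png")[:,:,::-1]
crop("top",f,200,138,400,258,4,"pics/c1.png")
g=cv2.imread("pics/scene0.png")[:,:,::-1]
crop("scene",g,200,150,370,300,4,"pics/c2.png")
E
```

```text
(no output)
```

View pics/c1.png

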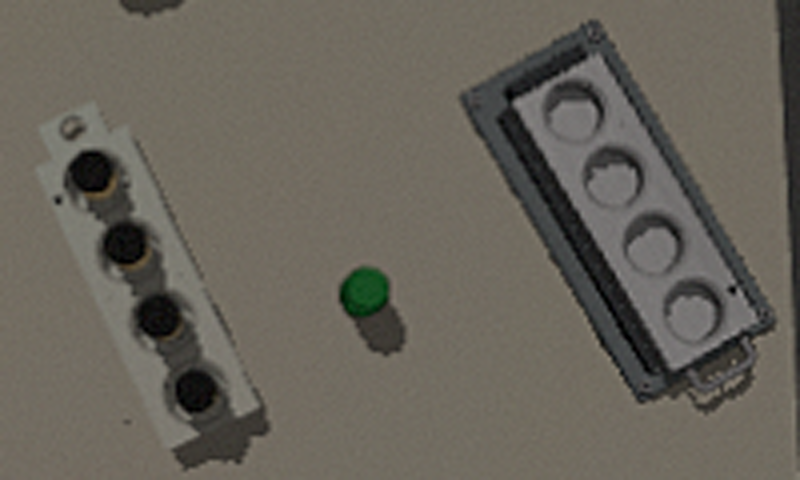

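View pics/c2.png

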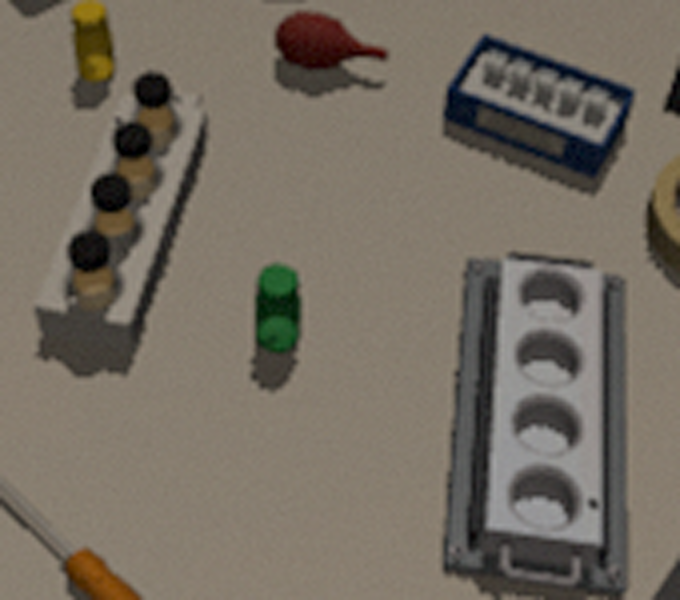

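Rack position 1 (tab, dot) is the far vial, near (223,181) in the top view. Tray position 1 (bow, dot) is the near well, at about (373,215). Next I'll measure both.

```bash
cat >> h.py <<'E'
def caps(f,box):
    x0,y0,x1,y1=box
    k=cv2.resize(f[y0:y1,x0:x1],None,fx=4,fy=4,interpolation=cv2.INTER_CUBIC)
    m=(k.max(2)<36).astype(np.uint8)
    n,_,st,c=cv2.connectedComponentsWithStats(cv2.morphologyEx(m,cv2.MORPH_OPEN,np.ones((9,9))))
    return [((c[i]+.5)/4-.5+[x0,y0],st[i][2:]/4) for i in range(1,n) if st[i][4]>300]
E
python3 - <<'E'
from h import *
f=cv2.imread("pics/top0.png")[:,:,::-1]
g=cv2.imread("pics/scene0.png")[:,:,::-1]
np.set_printoptions(precision=1,suppress=True)
P=[]
for p,s in caps(f,(205,165,270,250)): print("top",p,s[:2],onz("top",p,70)[:2]); P.append(onz("top",p,70))
for p,s in caps(g,(200,160,260,232)): print("scene",p,s,onz("scene",p,63)[:2])
W=[onz("top",(x/4+200-.4,y/4+138-.4),36) for x,y in ((575,111),(613,178),(654,244),(693,310))]
S=[onz("scene",(x/4+200-.4,y/4+150-.4),36) for x,y in ((551,295),(549,357),(548,425),(545,497))]
print(np.array(W)[:,:2],np.array(S)[:,:2])
for Q in (W,S):
    d=Q[0]-Q[3]; print("tray len",np.linalg.norm(d)/3,np.degrees(np.arctan2(-d[1],-d[0])),np.mean(Q,0))
E
```

```text
top [222.4 180.5] [10.2 10. ] [571.9 370.2]
top [230.7 198.4] [10.2 10.2] [532.4 352.1]
top [239.1 216.6] [10.2 10.5] [492.9 334.1]
top [248.4 235.3] [10.  10.2] [452.5 314.5]
scene [237.7 172.3] [  8.2   7.8 217.5] [575.8 372. ]
scene [232.7 184.9] [  8.5   8.2 238.8] [535.4 353.3]
scene [227.3 198. ] [  9.    9.  267.2] [495.6 335.3]
scene [222.  212.5] [  9.5   9.2 294. ] [455.2 315.4]
[[608.6  98.1]
 [569.8  77.7]
 [531.8  55.7]
 [494.2  34.9]] [[610.8  97.6]
 [572.5  76.5]
 [533.9  54.5]
 [495.3  33.6]]
tray len 43.56236988951043 -151.0819977821747 [551.1  66.6  36. ]
tray len 44.00913044914609 -151.03978490765704 [553.1  65.5  36. ]
```

```bash
python3 -m crank '[{"dx":0.0434,"dy":-0.0196,"dz":-0.0114,"yaw":0.964},{"dx":0.0434,"dy":-0.0196,"dz":-0.0114,"yaw":0.964},{"dx":0.0434,"dy":-0.0196,"dz":-0.0114,"yaw":0.964},{"dx":0.0434,"dy":-0.0196,"dz":-0.0114,"yaw":0.964},{"dx":0.0434,"dy":-0.0196,"dz":-0.0114,"yaw":0.964},{"dx":0.0434,"dy":-0.0196,"dz":-0.0114,"yaw":0.964},{"dx":0.0434,"dy":-0.0196,"dz":-0.0114,"yaw":0.964},{"dx":0.0434,"dy":-0.0196,"dz":-0.0114,"yaw":0.964},{"dx":0.0434,"dy":-0.0196,"dz":-0.0114,"yaw":0.964},{"dx":0.0434,"dy":-0.0196,"dz":-0.0114,"yaw":0.964}]' 0.6 15
python3 -m crank '[{"dx":0},{"dx":0}]'
python3 -c "
from h import *
f=eyes.grab_frame('scene');g=eyes.grab_frame('top')
cv2.imwrite('pics/a1.png',np.vstack([cv2.resize(f[110:260,170:320,::-1],None,fx=4,fy=4)]))"
```

```text
time_s: 1.35
ee_pos: [574.5, 371.0, 129.9]
ee_rot: [180.0, -0.1, -154.8]
force: [0.0, 0.3, 0.4]
gripper_width: 54.6
gripper_force: 0.0validation failed for argument at $[0]...
```

View pics/a1.png

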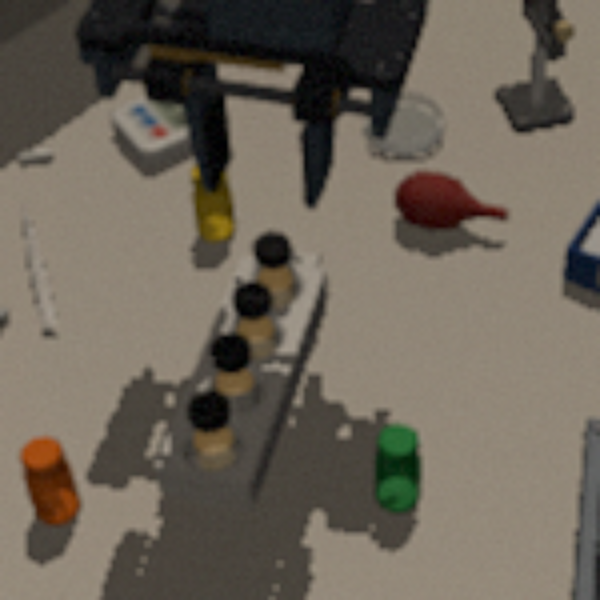

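The fingers (crop (212,190) and (313,200)) straddle the row above vial 1 (cap at (272,250)), and the yellow vial is clear of them. Going down.

```bash
python3 -m crank '[{"dx":-0.001,"dy":0,"dz":-0.025,"yaw":0},{"dx":0,"dy":0,"dz":-0.025,"yaw":0},{"dx":0,"dy":0,"dz":-0.02,"yaw":0},{"dx":0,"dy":0,"dz":-0.02,"yaw":0},{"dx":0,"dy":0,"dz":-0.0163,"yaw":0},{"dx":0,"dy":0,"dz":0,"yaw":0},{"dx":0,"dy":0,"dz":0,"yaw":0}]'
```

```text
time_s: 2.33
ee_pos: [573.3, 372.0, 46.3]
ee_rot: [180.0, 0.1, -155.0]
force: [-0.6, 0.2, -0.7]
gripper_width: 54.5
gripper_force: 0.0
```

```bash
python3 -m crank '[{"dx":0,"dy":0,"dz":0,"yaw":0},{"dx":0,"dy":0,"dz":0,"yaw":0},{"dx":0,"dy":0,"dz":0,"yaw":0},{"dx":0,"dy":0,"dz":0,"yaw":0},{"dx":0,"dy":0,"dz":0,"yaw":0},{"dx":0,"dy":0,"dz":0,"yaw":0}]' 0 15
```

```text
time_s: 3.08
ee_pos: [573.0, 371.8, 46.0]
ee_rot: [180.0, 0.0, -155.0]
force: [0.5, -0.6, 1.6]
gripper_width: 26.1
gripper_force: 15.0
```

```bash
python3 -m crank '[{"dx":0,"dy":0,"dz":0.01,"yaw":0},{"dx":0,"dy":0,"dz":0.02,"yaw":0},{"dx":0,"dy":0,"dz":0.025,"yaw":0},{"dx":0,"dy":0,"dz":0.025,"yaw":0},{"dx":0,"dy":0,"dz":0.02,"yaw":0}]'
python3 -m crank '[{"dx":-0.0098,"dy":-0.03,"dz":0,"yaw":0.08},{"dx":-0.0098,"dy":-0.045,"dz":0,"yaw":0.08},{"dx":-0.0098,"dy":-0.048,"dz":0,"yaw":0.08},{"dx":-0.0098,"dy":-0.048,"dz":0,"yaw":0.08},{"dx":-0.0098,"dy":-0.048,"dz":0,"yaw":0.08},{"dx":-0.0098,"dy":-0.048,"dz":0,"yaw":0.08},{"dx":-0.0098,"dy":-0.048,"dz":0,"yaw":0.08},{"dx":-0.0098,"dy":-0.045,"dz":0,"yaw":0.08},{"dx":-0.0098,"dy":-0.04,"dz":0,"yaw":0.08},{"dx":-0.01,"dy":-0.022,"dz":0,"yaw":0.08}]'
```

```text
time_s: 3.7
ee_pos: [573.2, 372.0, 127.8]
ee_rot: [180.0, 0.1, -155.0]
force: [0.2, -0.4, -0.8]
gripper_width: 26.3
gripper_force: 15.0
time_s: 4.95
ee_pos: [494.1, 32.7, 126.5]
ee_rot: [-180.0, 0.0, -151.1]
force: [0.8, -0.1, 0.3]
gripper_width: 26.4
gripper_force: 15.0
```

```bash
python3 -m crank '[{"dx":0,"dy":0,"dz":-0.02,"yaw":0},{"dx":0,"dy":0,"dz":-0.02,"yaw":0},{"dx":0,"dy":0,"dz":0,"yaw":0},{"dx":0,"dy":0,"dz":0,"yaw":0}]'
python3 -c "
from h import *
f=eyes.grab_frame('scene')
cv2.imwrite('pics/a2.png',cv2.resize(f[180:310,250:400,::-1],None,fx=4,fy=4))"
```

```text
time_s: 5.45
ee_pos: [494.9, 34.2, 94.6]
ee_rot: [-180.0, 0.1, -151.0]
force: [0.1, -0.0, -0.1]
gripper_width: 26.0
gripper_force: 15.0
```

View pics/a2.png

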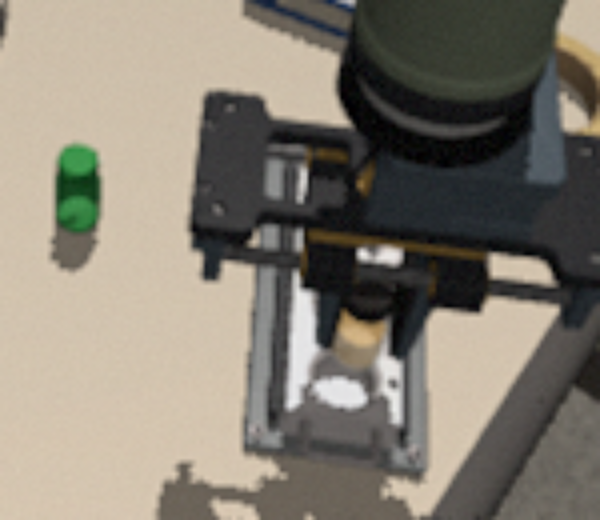

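The vial is held upright. Its base is at about (356,353) in the crop, just above the well at (343,388). I'll check the base position by ray, and the well centre in this same view.

```bash
python3 -c "
from h import *
print('expected px',proj('scene',[[494.9,34.2,61.6],[494.9,34.2,118.6-5],[494.3,34,36]]))
print((proj('scene',[[494.9,34.2,61.6],[494.9,34.2,82],[494.3,34,36],[494.9,34.2,40]])-[250,180])*4)
print(onz('scene',(250+356/4-.4,180+353/4-.4),61.6))
"
```

```text
expected px [[337.38236794 267.69442698]
 [341.49459145 254.16231554]
 [335.45634246 274.08124659]]
[[349.52947177 350.77770792]
 [355.76091591 330.26887982]
 [341.82536986 376.32498635]
 [343.2193902  371.54906157]]
[496.10897334  32.0805229   61.6       ]
```

```bash
python3 -m crank '[{"dx":-0.0008,"dy":0.001,"dz":-0.01,"yaw":0},{"dx":0,"dy":0,"dz":-0.01,"yaw":0},{"dx":0,"dy":0,"dz":-0.008,"yaw":0},{"dx":0,"dy":0,"dz":-0.008,"yaw":0},{"dx":0,"dy":0,"dz":-0.006,"yaw":0},{"dx":0,"dy":0,"dz":0,"yaw":0},{"dx":0,"dy":0,"dz":0,"yaw":0}]'
```

```text
time_s: 6.38
ee_pos: [493.8, 34.9, 60.2]
ee_rot: [-180.0, 0.0, -151.0]
force: [-0.8, 0.2, -0.1]
gripper_width: 25.8
gripper_force: 15.0
```

No contact force, so the vial is entering the well. Next: seat it, then release.

```bash
python3 -m crank '[{"dx":0,"dy":0,"dz":-0.004,"yaw":0},{"dx":0,"dy":0,"dz":-0.004,"yaw":0},{"dx":0,"dy":0,"dz":-0.0028,"yaw":0},{"dx":0,"dy":0,"dz":0,"yaw":0},{"dx":0,"dy":0,"dz":0,"yaw":0}]'
```

```text
time_s: 7.0
ee_pos: [493.7, 35.0, 51.5]
ee_rot: [180.0, 0.0, -151.0]
force: [-0.5, 0.0, -0.7]
gripper_width: 26.2
gripper_force: 15.0
```

```bash
python3 -m crank '[{"dx":0,"dy":0,"dz":0,"yaw":0},{"dx":0,"dy":0,"dz":0,"yaw":0},{"dx":0,"dy":0,"dz":0,"yaw":0},{"dx":0,"dy":0,"dz":0,"yaw":0},{"dx":0,"dy":0,"dz":0,"yaw":0},{"dx":0,"dy":0,"dz":0,"yaw":0}]' 0.5; python3 -m crank '[{"dx":0,"dy":0,"dz":0.02,"yaw":0},{"dx":0,"dy":0,"dz":0.025,"yaw":0},{"dx":0,"dy":0,"dz":0.025,"yaw":0},{"dx":0,"dy":0,"dz":0.02,"yaw":0},{"dx":0,"dy":0,"dz":0,"yaw":0}]'
```

```text
time_s: 7.75
ee_pos: [493.7, 34.9, 51.5]
ee_rot: [180.0, 0.0, -151.0]
force: [-0.4, 0.4, 0.5]
gripper_width: 45.8
gripper_force: 0.0
time_s: 8.38
ee_pos: [494.5, 35.0, 124.5]
ee_rot: [-179.9, 0.1, -151.0]
force: [0.3, -0.4, -0.4]
gripper_width: 45.7
gripper_force: 0.0
```

```bash
python3 -m crank '[{"dx":0.0049,"dy":0.03,"dz":0,"yaw":-0.08},{"dx":0.0049,"dy":0.042,"dz":0,"yaw":-0.08},{"dx":0.0049,"dy":0.045,"dz":0,"yaw":-0.08},{"dx":0.0049,"dy":0.045,"dz":0,"yaw":-0.08},{"dx":0.0049,"dy":0.045,"dz":0,"yaw":-0.08},{"dx":0.0049,"dy":0.045,"dz":0,"yaw":-0.08},{"dx":0.0049,"dy":0.045,"dz":0,"yaw":-0.08},{"dx":0.0049,"dy":0.042,"dz":0,"yaw":-0.08},{"dx":0.0049,"dy":0.036,"dz":0,"yaw":-0.08},{"dx":0.0049,"dy":0.0222,"dz":0,"yaw":-0.08}]'
python3 -m crank '[{"dx":0,"dy":0,"dz":0,"yaw":0},{"dx":0,"dy":0,"dz":0,"yaw":0}]'
python3 -c "
from h import *
f=eyes.grab_frame('scene')
cv2.imwrite('pics/a3.png',cv2.resize(f[110:310,190:380,::-1],None,fx=3,fy=3))
for p,s in caps(f,(318,230,352,285)): print(p,s,onz('scene',p,75))
for p,s in caps(f,(200,160,242,232)): print(p,s,onz('scene',p,63))
"
```

```text
time_s: 9.62
ee_pos: [532.5, 353.7, 122.2]
ee_rot: [-180.0, -0.1, -155.0]
force: [-1.0, 0.8, 1.0]
gripper_width: 45.6
gripper_force: 0.0
time_s: 9.88
ee_pos: [532.6, 351.6, 123.1]
ee_rot: [-180.0, -0.1, -155.0]
force: [-0.7, -0.5, -0.5]
gripper_width: 45.4
gripper_force: 0.0
[337.95827985 265.85734917] [ 10.75  11.   389.5 ] [491.39636251  33.16373041  75.        ]
[218.69369125 164.72912148] [  9.5   12.75 345.75] [566.62434714 429.35537001  63.        ]
[240.01174935 167.00424282] [  3.75  16.5  191.5 ] [594.12921819 379.9116598   63.        ]
[232.61731614 184.7951427 ] [  8.     8.   227.75] [535.52727182 353.65489066  63.        ]
[227.29009878 197.9189793 ] [  9.     8.75 265.75] [495.73634237 335.49994289  63.        ]
[221.82285772 212.31800728] [  9.75   9.5  309.25] [455.44213661 316.18004366  63.        ]
```

View pics/a3.png

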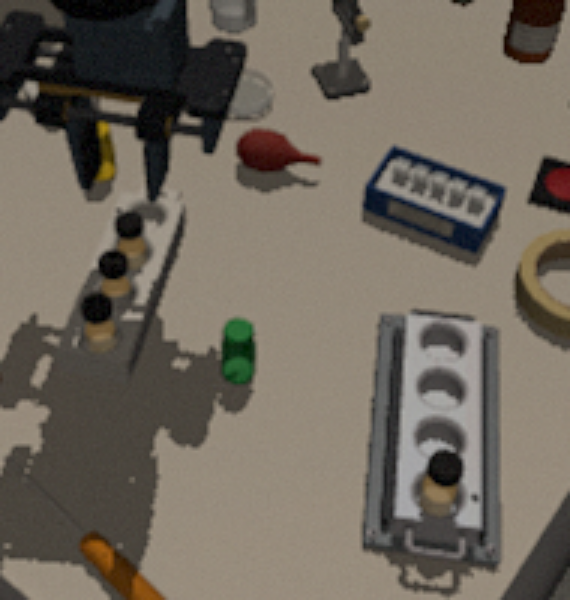

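Vial 1 stands upright in tray position 1 (crop (443,480)). The other three are still in the rack, and the gripper is above vial 2. Repeating the cycle.

```bash
python3 -m crank '[{"dx":0.001,"dy":0.0013,"dz":-0.022,"yaw":0},{"dx":0,"dy":0,"dz":-0.022,"yaw":0},{"dx":0,"dy":0,"dz":-0.02,"yaw":0},{"dx":0,"dy":0,"dz":-0.018,"yaw":0},{"dx":0,"dy":0,"dz":-0.0143,"yaw":0},{"dx":0,"dy":0,"dz":0,"yaw":0},{"dx":0,"dy":0,"dz":0,"yaw":0}]'
```

```text
time_s: 10.8
ee_pos: [534.1, 354.0, 46.9]
ee_rot: [180.0, 0.1, -155.0]
force: [0.3, -0.3, 0.6]
gripper_width: 45.0
gripper_force: 0.0
```

```bash
python3 -m crank '[{"dx":0,"dy":0,"dz":0,"yaw":0},{"dx":0,"dy":0,"dz":0,"yaw":0},{"dx":0,"dy":0,"dz":0,"yaw":0},{"dx":0,"dy":0,"dz":0,"yaw":0},{"dx":0,"dy":0,"dz":0,"yaw":0},{"dx":0,"dy":0,"dz":0,"yaw":0}]' 0 15; python3 -m crank '[{"dx":0,"dy":0,"dz":0.01,"yaw":0},{"dx":0,"dy":0,"dz":0.02,"yaw":0},{"dx":0,"dy":0,"dz":0.025,"yaw":0},{"dx":0,"dy":0,"dz":0.025,"yaw":0},{"dx":0,"dy":0,"dz":0.02,"yaw":0},{"dx":0,"dy":0,"dz":0,"yaw":0}]'
```

```text
time_s: 11.55
ee_pos: [534.0, 353.9, 46.9]
ee_rot: [180.0, 0.0, -155.0]
force: [0.0, -1.1, 3.3]
gripper_width: 26.8
gripper_force: 15.0
time_s: 12.3
ee_pos: [534.4, 354.3, 128.3]
ee_rot: [180.0, 0.2, -155.0]
force: [0.1, 0.1, -0.2]
gripper_width: 26.2
gripper_force: 15.0
```

```bash
python3 -m crank '[{"dx":-0.0018,"dy":-0.027,"dz":0,"yaw":0.08},{"dx":0,"dy":-0.04,"dz":0,"yaw":0.08},{"dx":0,"dy":-0.043,"dz":0,"yaw":0.08},{"dx":0,"dy":-0.043,"dz":0,"yaw":0.08},{"dx":0,"dy":-0.043,"dz":0,"yaw":0.08},{"dx":0,"dy":-0.043,"dz":0,"yaw":0.08},{"dx":0,"dy":-0.043,"dz":0,"yaw":0.08},{"dx":0,"dy":-0.04,"dz":0,"yaw":0.08},{"dx":0,"dy":-0.03,"dz":0,"yaw":0.08},{"dx":0,"dy":-0.02,"dz":0,"yaw":0.08}]'; python3 -m crank '[{"dx":0,"dy":0,"dz":-0.018,"yaw":0},{"dx":0,"dy":0,"dz":-0.02,"yaw":0},{"dx":0,"dy":0,"dz":-0.01,"yaw":0},{"dx":0,"dy":0,"dz":0,"yaw":0},{"dx":0,"dy":0,"dz":0,"yaw":0}]'
```

```text
time_s: 13.55
ee_pos: [530.8, 54.1, 125.6]
ee_rot: [180.0, -0.1, -151.1]
force: [-0.2, -0.6, -0.2]
gripper_width: 26.3
gripper_force: 15.0
time_s: 14.18
ee_pos: [532.5, 56.5, 88.3]
ee_rot: [-180.0, 0.0, -151.0]
force: [0.5, 0.7, -0.4]
gripper_width: 26.3
gripper_force: 15.0
```

```bash
python3 -m crank '[{"dx":0,"dy":0,"dz":-0.008,"yaw":0},{"dx":0,"dy":0,"dz":-0.008,"yaw":0},{"dx":0,"dy":0,"dz":-0.008,"yaw":0},{"dx":0,"dy":0,"dz":-0.008,"yaw":0},{"dx":0,"dy":0,"dz":-0.004,"yaw":0},{"dx":0,"dy":0,"dz":0,"yaw":0},{"dx":0,"dy":0,"dz":0,"yaw":0}]'
```

```text
time_s: 15.05
ee_pos: [532.4, 56.1, 59.4]
ee_rot: [-180.0, 0.0, -151.0]
force: [0.3, 0.2, -0.4]
gripper_width: 26.3
gripper_force: 15.0
```

```bash
python3 -m crank '[{"dx":0,"dy":0,"dz":-0.004,"yaw":0},{"dx":0,"dy":0,"dz":-0.003,"yaw":0},{"dx":0,"dy":0,"dz":-0.0018,"yaw":0},{"dx":0,"dy":0,"dz":0,"yaw":0},{"dx":0,"dy":0,"dz":0,"yaw":0}]'
```

```text
time_s: 15.68
ee_pos: [532.3, 56.2, 52.2]
ee_rot: [180.0, 0.0, -151.0]
force: [0.1, 0.2, -1.0]
gripper_width: 26.4
gripper_force: 15.0
```

```bash
python3 -m crank '[{"dx":0,"dy":0,"dz":0,"yaw":0},{"dx":0,"dy":0,"dz":0,"yaw":0},{"dx":0,"dy":0,"dz":0,"yaw":0},{"dx":0,"dy":0,"dz":0,"yaw":0},{"dx":0,"dy":0,"dz":0,"yaw":0},{"dx":0,"dy":0,"dz":0,"yaw":0}]' 0.5; python3 -m crank '[{"dx":0,"dy":0,"dz":0.02,"yaw":0},{"dx":0,"dy":0,"dz":0.025,"yaw":0},{"dx":0,"dy":0,"dz":0.025,"yaw":0},{"dx":0,"dy":0,"dz":0.02,"yaw":0},{"dx":0,"dy":0,"dz":0,"yaw":0}]'
```

```text
time_s: 16.42
ee_pos: [532.2, 56.1, 52.2]
ee_rot: [180.0, 0.0, -151.0]
force: [0.0, -0.7, 0.2]
gripper_width: 45.5
gripper_force: 0.0
time_s: 17.05
ee_pos: [533.1, 56.2, 125.3]
ee_rot: [-179.9, 0.2, -151.0]
force: [0.5, -0.3, -0.5]
gripper_width: 45.7
gripper_force: 0.0
```

```bash
python3 -m crank '[{"dx":-0.0049,"dy":0.025,"dz":0,"yaw":-0.08},{"dx":-0.0049,"dy":0.037,"dz":0,"yaw":-0.08},{"dx":-0.0049,"dy":0.04,"dz":0,"yaw":-0.08},{"dx":-0.0049,"dy":0.04,"dz":0,"yaw":-0.08},{"dx":-0.0049,"dy":0.04,"dz":0,"yaw":-0.08},{"dx":-0.0049,"dy":0.04,"dz":0,"yaw":-0.08},{"dx":-0.0049,"dy":0.04,"dz":0,"yaw":-0.08},{"dx":-0.0049,"dy":0.037,"dz":0,"yaw":-0.08},{"dx":-0.0049,"dy":0.029,"dz":0,"yaw":-0.08},{"dx":-0.0045,"dy":0.02,"dz":0,"yaw":-0.08}]'
python3 -m crank '[{"dx":0,"dy":0,"dz":0,"yaw":0},{"dx":0,"dy":0,"dz":0,"yaw":0}]'
python3 -c "
from h import *
f=eyes.grab_frame('scene')
cv2.imwrite('pics/a4.png',cv2.resize(f[110:310,190:380,::-1],None,fx=3,fy=3))
for p,s in caps(f,(318,230,352,285)): print(p,s,onz('scene',p,68))
for p,s in caps(f,(200,180,242,232)): print(p,s,onz('scene',p,63))
"
```

```text
time_s: 18.3
ee_pos: [492.7, 335.3, 123.1]
ee_rot: [-180.0, -0.1, -155.0]
force: [0.1, -0.2, 0.4]
gripper_width: 45.4
gripper_force: 0.0
time_s: 18.55
ee_pos: [493.3, 333.7, 123.9]
ee_rot: [-180.0, -0.0, -155.0]
force: [-0.1, -0.3, 1.7]
gripper_width: 45.3
gripper_force: 0.0
[338.60727207 247.97557887] [ 10.    10.25 345.5 ] [533.21495936  54.7580784   68.        ]
[337.93781726 265.85009518] [ 11.25  11.5  394.  ] [495.50688272  34.38310499  68.        ]
[212.40018892 181.89515113] [ 5.75  5.5  99.25] [512.07682773 399.9925662   63.        ]
[235.82775229 182.0956422 ] [  7.     5.75 136.25] [547.25656025 353.37835751  63.        ]
[227.24975538 197.91071429] [  8.75   8.75 255.5 ] [495.69657282 335.59362999  63.        ]
[221.96861425 212.47556473] [  9.25   9.25 287.75] [455.30765044 315.60073216  63.        ]
```

View pics/a4.png

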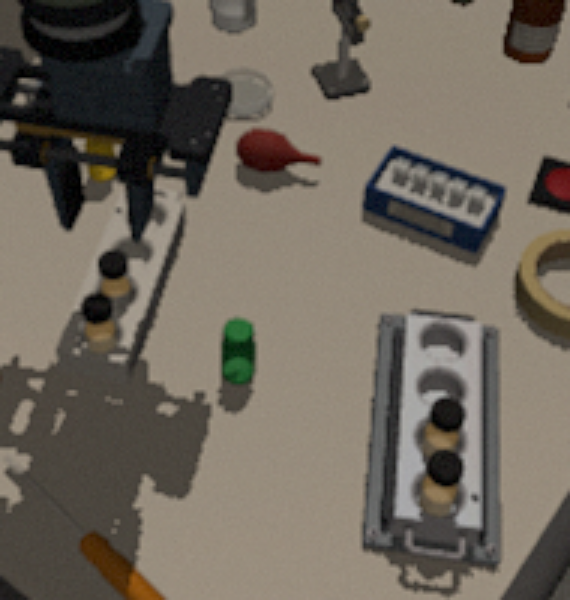

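Two vials stand seated in tray positions 1 and 2 (crop (440,485) and (443,430)), and two remain in the rack. Now vial 3.

```bash
python3 -m crank '[{"dx":0.0008,"dy":0.0005,"dz":-0.022,"yaw":0},{"dx":0,"dy":0,"dz":-0.022,"yaw":0},{"dx":0,"dy":0,"dz":-0.02,"yaw":0},{"dx":0,"dy":0,"dz":-0.018,"yaw":0},{"dx":0,"dy":0,"dz":-0.0153,"yaw":0},{"dx":0,"dy":0,"dz":0,"yaw":0},{"dx":0,"dy":0,"dz":0,"yaw":0}]'
```

```text
time_s: 19.48
ee_pos: [494.3, 335.2, 46.7]
ee_rot: [180.0, 0.0, -155.0]
force: [-1.1, 0.6, 0.2]
gripper_width: 45.5
gripper_force: 0.0
```

```bash
python3 -m crank '[{"dx":0,"dy":0,"dz":0,"yaw":0},{"dx":0,"dy":0,"dz":0,"yaw":0},{"dx":0,"dy":0,"dz":0,"yaw":0},{"dx":0,"dy":0,"dz":0,"yaw":0},{"dx":0,"dy":0,"dz":0,"yaw":0},{"dx":0,"dy":0,"dz":0,"yaw":0}]' 0 15; python3 -m crank '[{"dx":0,"dy":0,"dz":0.01,"yaw":0},{"dx":0,"dy":0,"dz":0.02,"yaw":0},{"dx":0,"dy":0,"dz":0.025,"yaw":0},{"dx":0,"dy":0,"dz":0.025,"yaw":0},{"dx":0,"dy":0,"dz":0.02,"yaw":0},{"dx":0,"dy":0,"dz":0,"yaw":0}]'
```

```text
time_s: 20.23
ee_pos: [494.2, 335.1, 46.7]
ee_rot: [180.0, 0.0, -155.0]
force: [-0.7, 0.0, 3.5]
gripper_width: 26.4
gripper_force: 15.0
time_s: 20.98
ee_pos: [494.7, 335.5, 128.1]
ee_rot: [180.0, 0.2, -155.0]
force: [0.4, -0.5, -1.3]
gripper_width: 26.4
gripper_force: 15.0
```

```bash
python3 -m crank '[{"dx":0.0096,"dy":-0.023,"dz":0,"yaw":0.08},{"dx":0.0096,"dy":-0.035,"dz":0,"yaw":0.08},{"dx":0.0096,"dy":-0.037,"dz":0,"yaw":0.08},{"dx":0.0096,"dy":-0.037,"dz":0,"yaw":0.08},{"dx":0.0096,"dy":-0.037,"dz":0,"yaw":0.08},{"dx":0.0096,"dy":-0.037,"dz":0,"yaw":0.08},{"dx":0.0096,"dy":-0.037,"dz":0,"yaw":0.08},{"dx":0.0096,"dy":-0.035,"dz":0,"yaw":0.08},{"dx":0.0096,"dy":-0.027,"dz":0,"yaw":0.08},{"dx":0.0095,"dy":-0.0173,"dz":0,"yaw":0.08}]'; python3 -m crank '[{"dx":0,"dy":0,"dz":-0.018,"yaw":0},{"dx":0,"dy":0,"dz":-0.02,"yaw":0},{"dx":0,"dy":0,"dz":-0.01,"yaw":0},{"dx":0,"dy":0,"dz":0,"yaw":0},{"dx":0,"dy":0,"dz":0,"yaw":0}]'
```

```text
time_s: 22.22
ee_pos: [570.5, 76.1, 125.7]
ee_rot: [180.0, -0.1, -151.0]
force: [-0.4, -0.1, 0.3]
gripper_width: 26.4
gripper_force: 15.0
time_s: 22.85
ee_pos: [570.9, 77.5, 88.2]
ee_rot: [-180.0, 0.0, -151.0]
force: [0.1, -0.1, -0.1]
gripper_width: 26.4
gripper_force: 15.0
```

```bash
python3 -m crank '[{"dx":0,"dy":0,"dz":-0.008,"yaw":0},{"dx":0,"dy":0,"dz":-0.008,"yaw":0},{"dx":0,"dy":0,"dz":-0.008,"yaw":0},{"dx":0,"dy":0,"dz":-0.008,"yaw":0},{"dx":0,"dy":0,"dz":-0.004,"yaw":0},{"dx":0,"dy":0,"dz":0,"yaw":0},{"dx":0,"dy":0,"dz":0,"yaw":0}]'
```

```text
time_s: 23.72
ee_pos: [570.9, 77.1, 59.4]
ee_rot: [-180.0, 0.0, -151.0]
force: [0.7, 0.5, -0.5]
gripper_width: 26.5
gripper_force: 15.0
```

```bash
python3 -m crank '[{"dx":0,"dy":0,"dz":-0.004,"yaw":0},{"dx":0,"dy":0,"dz":-0.003,"yaw":0},{"dx":0,"dy":0,"dz":-0.0018,"yaw":0},{"dx":0,"dy":0,"dz":0,"yaw":0},{"dx":0,"dy":0,"dz":0,"yaw":0}]'
```

```text
time_s: 24.35
ee_pos: [570.8, 77.1, 52.2]
ee_rot: [180.0, 0.0, -151.0]
force: [0.6, -0.1, -1.0]
gripper_width: 26.6
gripper_force: 15.0
```

```bash
python3 -m crank '[{"dx":0,"dy":0,"dz":0,"yaw":0},{"dx":0,"dy":0,"dz":0,"yaw":0},{"dx":0,"dy":0,"dz":0,"yaw":0},{"dx":0,"dy":0,"dz":0,"yaw":0},{"dx":0,"dy":0,"dz":0,"yaw":0},{"dx":0,"dy":0,"dz":0,"yaw":0}]' 0.5; python3 -m crank '[{"dx":0,"dy":0,"dz":0.02,"yaw":0},{"dx":0,"dy":0,"dz":0.025,"yaw":0},{"dx":0,"dy":0,"dz":0.025,"yaw":0},{"dx":0,"dy":0,"dz":0.02,"yaw":0},{"dx":0,"dy":0,"dz":0,"yaw":0}]'
```

```text
time_s: 25.1
ee_pos: [570.7, 77.1, 52.1]
ee_rot: [180.0, -0.0, -151.0]
force: [-0.5, -0.1, 0.3]
gripper_width: 45.5
gripper_force: 0.0
time_s: 25.72
ee_pos: [571.7, 77.2, 126.0]
ee_rot: [-179.9, 0.2, -151.0]
force: [0.2, -0.1, 0.4]
gripper_width: 45.4
gripper_force: 0.0
```

```bash
python3 -m crank '[{"dx":-0.0146,"dy":0.022,"dz":0,"yaw":-0.08},{"dx":-0.0146,"dy":0.032,"dz":0,"yaw":-0.08},{"dx":-0.0146,"dy":0.034,"dz":0,"yaw":-0.08},{"dx":-0.0146,"dy":0.034,"dz":0,"yaw":-0.08},{"dx":-0.0146,"dy":0.034,"dz":0,"yaw":-0.08},{"dx":-0.0146,"dy":0.034,"dz":0,"yaw":-0.08},{"dx":-0.0146,"dy":0.034,"dz":0,"yaw":-0.08},{"dx":-0.0146,"dy":0.032,"dz":0,"yaw":-0.08},{"dx":-0.0146,"dy":0.025,"dz":0,"yaw":-0.08},{"dx":-0.0147,"dy":0.0175,"dz":0,"yaw":-0.08}]'
python3 -m crank '[{"dx":0,"dy":0,"dz":0,"yaw":0},{"dx":0,"dy":0,"dz":0,"yaw":0}]'
python3 -c "
from h import *
f=eyes.grab_frame('scene')
for p,s in caps(f,(318,210,352,285)): print(p,s,onz('scene',p,68))
for p,s in caps(f,(200,180,242,232)): print(p,s,onz('scene',p,63))
"
```

```text
time_s: 26.98
ee_pos: [452.9, 316.6, 123.3]
ee_rot: [-180.0, -0.1, -155.0]
force: [0.0, -0.5, -0.7]
gripper_width: 45.6
gripper_force: 0.0
time_s: 27.22
ee_pos: [454.0, 315.4, 123.8]
ee_rot: [-180.0, -0.0, -155.0]
force: [-0.1, 0.5, -0.6]
gripper_width: 45.5
gripper_force: 0.0
[339.03247126 230.69492337] [ 10.    10.   326.25] [572.27324129  76.40830924  68.        ]
[338.43185734 247.87103722] [ 10.5   10.25 362.75] [533.21358783  55.17715398  68.        ]
[337.89574027 265.89526165] [ 11.25  11.25 391.75] [495.36513901  34.39749113  68.        ]
[205.40687251 188.02802427] [ 11.5   20.   690.25] [486.58994641 399.3290255   63.        ]
[229.32361695 188.80015756] [ 13.75  22.   714.  ] [520.61129382 351.21543838  63.        ]
[221.90807123 212.57735893] [  8.75   9.   270.25] [455.00164379 315.50893702  63.        ]
```

All three are seated. Now vial 4.

```bash
python3 -m crank '[{"dx":0,"dy":0,"dz":-0.022,"yaw":0},{"dx":0,"dy":0,"dz":-0.022,"yaw":0},{"dx":0,"dy":0,"dz":-0.02,"yaw":0},{"dx":0,"dy":0,"dz":-0.018,"yaw":0},{"dx":0,"dy":0,"dz":-0.0153,"yaw":0},{"dx":0,"dy":0,"dz":0,"yaw":0},{"dx":0,"dy":0,"dz":0,"yaw":0}]'
```

```text
time_s: 28.15
ee_pos: [454.1, 316.1, 46.6]
ee_rot: [180.0, 0.0, -155.0]
force: [0.1, 0.1, -0.1]
gripper_width: 45.4
gripper_force: 0.0
```

```bash
python3 -m crank '[{"dx":0,"dy":0,"dz":0,"yaw":0},{"dx":0,"dy":0,"dz":0,"yaw":0},{"dx":0,"dy":0,"dz":0,"yaw":0},{"dx":0,"dy":0,"dz":0,"yaw":0},{"dx":0,"dy":0,"dz":0,"yaw":0},{"dx":0,"dy":0,"dz":0,"yaw":0}]' 0 15; python3 -m crank '[{"dx":0,"dy":0,"dz":0.01,"yaw":0},{"dx":0,"dy":0,"dz":0.02,"yaw":0},{"dx":0,"dy":0,"dz":0.025,"yaw":0},{"dx":0,"dy":0,"dz":0.025,"yaw":0},{"dx":0,"dy":0,"dz":0.02,"yaw":0},{"dx":0,"dy":0,"dz":0,"yaw":0}]'
```

```text
time_s: 28.9
ee_pos: [454.1, 316.1, 46.6]
ee_rot: [180.0, 0.0, -155.0]
force: [-0.4, 0.1, 3.6]
gripper_width: 26.5
gripper_force: 15.0
time_s: 29.65
ee_pos: [454.6, 316.4, 128.0]
ee_rot: [180.0, 0.2, -155.0]
force: [0.7, 0.4, -0.3]
gripper_width: 26.8
gripper_force: 15.0
```

```bash
python3 -m crank '[{"dx":0.0194,"dy":-0.02,"dz":0,"yaw":0.08},{"dx":0.0194,"dy":-0.029,"dz":0,"yaw":0.08},{"dx":0.0194,"dy":-0.031,"dz":0,"yaw":0.08},{"dx":0.0194,"dy":-0.031,"dz":0,"yaw":0.08},{"dx":0.0194,"dy":-0.031,"dz":0,"yaw":0.08},{"dx":0.0194,"dy":-0.031,"dz":0,"yaw":0.08},{"dx":0.0194,"dy":-0.031,"dz":0,"yaw":0.08},{"dx":0.0194,"dy":-0.029,"dz":0,"yaw":0.08},{"dx":0.0194,"dy":-0.023,"dz":0,"yaw":0.08},{"dx":0.0194,"dy":-0.016,"dz":0,"yaw":0.08}]'; python3 -m crank '[{"dx":0,"dy":0,"dz":-0.018,"yaw":0},{"dx":0,"dy":0,"dz":-0.02,"yaw":0},{"dx":0,"dy":0,"dz":-0.01,"yaw":0},{"dx":0,"dy":0,"dz":0,"yaw":0},{"dx":0,"dy":0,"dz":0,"yaw":0}]'
```

```text
time_s: 30.9
ee_pos: [609.1, 97.4, 125.5]
ee_rot: [180.0, -0.1, -151.0]
force: [0.6, 0.2, 0.1]
gripper_width: 26.6
gripper_force: 15.0
time_s: 31.52
ee_pos: [609.2, 98.7, 88.3]
ee_rot: [-180.0, 0.0, -151.0]
force: [0.7, -0.6, -0.3]
gripper_width: 26.8
gripper_force: 15.0
```

```bash
python3 -m crank '[{"dx":0,"dy":0,"dz":-0.008,"yaw":0},{"dx":0,"dy":0,"dz":-0.008,"yaw":0},{"dx":0,"dy":0,"dz":-0.008,"yaw":0},{"dx":0,"dy":0,"dz":-0.008,"yaw":0},{"dx":0,"dy":0,"dz":-0.004,"yaw":0},{"dx":0,"dy":0,"dz":0,"yaw":0},{"dx":0,"dy":0,"dz":0,"yaw":0}]'
```

```text
time_s: 32.4
ee_pos: [609.2, 98.3, 59.3]
ee_rot: [-180.0, 0.0, -151.0]
force: [0.1, 0.0, 0.2]
gripper_width: 26.5
gripper_force: 15.0
```

```bash
python3 -m crank '[{"dx":0,"dy":0,"dz":-0.004,"yaw":0},{"dx":0,"dy":0,"dz":-0.003,"yaw":0},{"dx":0,"dy":0,"dz":-0.0018,"yaw":0},{"dx":0,"dy":0,"dz":0,"yaw":0},{"dx":0,"dy":0,"dz":0,"yaw":0}]'
```

```text
time_s: 33.02
ee_pos: [609.1, 98.3, 52.1]
ee_rot: [180.0, 0.0, -151.0]
force: [0.2, 0.7, -0.8]
gripper_width: 26.5
gripper_force: 15.0
```

```bash
python3 -m crank '[{"dx":0,"dy":0,"dz":0,"yaw":0},{"dx":0,"dy":0,"dz":0,"yaw":0},{"dx":0,"dy":0,"dz":0,"yaw":0},{"dx":0,"dy":0,"dz":0,"yaw":0},{"dx":0,"dy":0,"dz":0,"yaw":0},{"dx":0,"dy":0,"dz":0,"yaw":0}]' 0.5; python3 -m crank '[{"dx":0,"dy":0,"dz":0.02,"yaw":0},{"dx":0,"dy":0,"dz":0.025,"yaw":0},{"dx":0,"dy":0,"dz":0.025,"yaw":0},{"dx":0,"dy":0,"dz":0.02,"yaw":0},{"dx":-0.01,"dy":0.04,"dz":0.02,"yaw":0},{"dx":-0.01,"dy":0.05,"dz":0,"yaw":0},{"dx":-0.01,"dy":0.05,"dz":0,"yaw":0},{"dx":-0.01,"dy":0.04,"dz":0,"yaw":0},{"dx":0,"dy":0,"dz":0,"yaw":0},{"dx":0,"dy":0,"dz":0,"yaw":0}]'
python3 -c "
from h import *
f=eyes.grab_frame('scene')
cv2.imwrite('pics/a5.png',cv2.resize(f[110:310,190:380,::-1],None,fx=3,fy=3))
for p,s in caps(f,(318,190,352,285)): print(p,s,onz('scene',p,68))
"
```

```text
time_s: 33.78
ee_pos: [609.0, 98.3, 52.1]
ee_rot: [180.0, -0.0, -151.0]
force: [-0.6, -0.3, -0.5]
gripper_width: 45.5
gripper_force: 0.0
time_s: 35.02
ee_pos: [577.1, 241.8, 140.4]
ee_rot: [-180.0, 0.0, -151.0]
force: [0.1, -0.2, -0.6]
gripper_width: 45.4
gripper_force: 0.0
[339.46056612 215.20451599] [  9.75   9.   289.25] [610.03770838  97.22717093  68.        ]
[338.86692943 230.69988739] [ 10.5    9.75 333.  ] [572.04102911  76.68495196  68.        ]
[338.55502863 248.04053329] [ 10.5   10.5  349.25] [533.0086034   54.76312604  68.        ]
[337.81062232 265.67267014] [ 11.25  11.5  407.75] [495.70137085  34.78978282  68.        ]
```

View pics/a5.png

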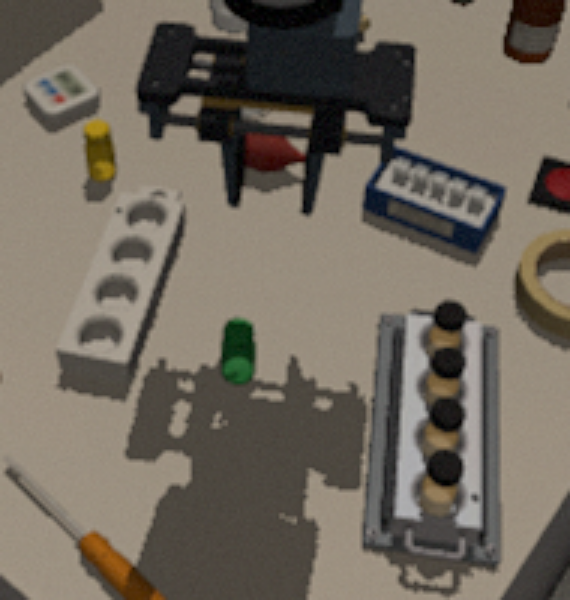

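All four vials stand upright and seated in the tray (crop (445,325) to (440,480)), the rack is empty, and the arm is clear.

```bash
python3 -c "
from workcell import ticket
print(ticket.job_done())"
```

```text
the job is handed in; nothing more can be done
None
```

All four vials were moved one by one, in order, from the rack to the same positions in the tray, where the last picture shows them upright and seated, and the job was handed in at about 35 s; no verdict came back.

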